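Open the wide dust damper fully and start the extractor

ROBOT

A 7-joint arm with a two-finger parallel gripper is mounted at the origin on the work surface. World frame = base frame: x ahead of the robot, y to its left, z up, the work surface at z = 0. Lengths are in mm, angles in degrees, forces in N, time in s.
With the tool pointing down it reaches from about 425 to 800 mm from the base axis. Payload 8.3 kg.
Tool frame: the origin (TCP) lies at the very end of the fingers, on their centre line; the grasp point (between the pads) lies 19 mm behind it; z points along the fingers, y is the line along which they close (so a half turn about z gives the same grasp; the last joint's range is limited). The gripper opens to 85 mm and grips with 20 to 120 N. Pads are 22 mm wide; open, the fingers measure 114 mm over their backs; the gripper's body (76 mm by 85 mm) begins 54 mm behind the grasp point. The pads swing forward as they close: fully open they stand 13 mm farther back than shut.
Start: joints at [62.286, 21.967, 0.94, 78.501, -0.361, 79.538, -2.664], TCP at [255.34, -570.442, 231.279] pointing down, gripper open.
Joint ranges: [-169.22, 169.22], [-14.56, 117.87], [-87.37, 89.26], [10.42, 133.3], [-82.24, 262.24], [0.94, 117.77], [-172.7, 172.7]. Speed limits (degrees/s): [136.94, 136.94, 172.46, 172.46, 180, 180, 180].

INTERFACE

Orientations are given as a 3x3 rotation matrix whose columns are the frame's x, y, z axes.
In Python, from bench import r gives the robot as it stands. Calls block until the motion is done:
- r.reach(position, orientation): joint-space move of the TCP to a pose.
- r.move_l(position, ori=None, velocity=150): straight line of the TCP; ori=None keeps the orientation; velocity is the mean speed in mm/s.
- r.set_joints(angles): joint-space move.
- r.set_gripper(opening, effort=None): finger opening in mm; effort is the grip in N (None keeps the last); returns when the fingers have stopped.
- r.hold(seconds).
- r.solve_ik(position, orientation): joint angles nearest the present ones, or None.
- r.get_image(name): name is "side" or "top"; returns (picture, depth): 384x512x3 uint8, blue, green, red; 384x512 float32, mm along the optical axis (not along the pixel's ray), 0 where there is no reading.
- r.get_calibration(name): a dict with "vertical_fov" (degrees; the focal length in pixels is half the picture's height over the tangent of half this angle, whatever the lens; pixels are square), "cx", "cy" (the principal point, pixels), "R" (3x3) and "t" (3): a world point X has camera coordinates R X + t. Camera axes: x right, y down, z forward; pixel columns grow to the right and rows downward; lengths in mm; the calibration is good to about 2 mm. A picture is of the moment at which its call begins. get_calibration takes no time and is no camera call.
A pose or a line that the arm cannot do raises r.PlanningError and nothing moves.
- r.finish_job(): hands the job in; it is judged then, once.
Readings, each from a call of its own:
- r.get_t(): time.
- r.get_qpos(): joint angles.
- r.get_dq(): joint speeds.
- r.get_tau(): joint torques, N m.
- r.get_tool_pos(): TCP position.
- r.get_eef_rot(): TCP orientation.
- r.get_wrist_force(): force on the tool from outside, world axes, zero at the start.
- r.get_wrist_torque(): the same for the moment, N m.
- r.get_opening(): finger opening in mm.
- r.get_gripper_force(): force on a finger pad.
Only numpy, scipy, OpenCV 4.12 (cv2) and the standard library are available. Lean on these libraries where they do the work, as an engineer would, in place of code of your own. Each camera call takes 0.05 s, during which the arm holds its last target. There are 200 camera calls.

TASK

Open the damper on the wider of the two extraction pipes: push its lever with your fingertips, without gripping it, past the half-open detent and right on to the second stop, fully open. Only then press the start button on the switch box right down and let it come up again. Leave the narrower pipe's lever half open, and do not move or pick up the loose things on the bench.

Things in the scene. Friction and masses are not known exactly. Their poses are not given: they have to be found in the camera images.
- wide_pipe: the wide extraction pipe, 100 mm across, bare metal, fixed: rises through the bench, bends and opens to its own -x; base plate 170 x 110 mm. Origin on the bench exactly below the lever's vertical pivot, z up. 137 mm up lies a flat sector plate, radius 80 mm round the pivot, from its +y to its -x side, with a 20 mm stop pin (8 mm thick, 70 mm from the pivot) just outside each end of the swing
- wide_knob (a point): centre (half-way up) of the upright black knob at the end of this pipe's lever: a cylinder 22 mm across, 50 mm tall, 100 mm from the pivot, centre about 182 mm above the bench, free all round; it stands on the flat lever bar (14 mm wide)
- wide_lever (a joint): lever angle about its pivot, rad, grows anticlockwise from above: 0 shut (to the pipe's +y), 0.75 first detent (half open), 1.5 second stop (open, to the pipe's -x). It starts nearly shut, at 0 to 0.25. Stays where left; 1 to 2 N at the knob moves it, 4 to 8 N takes it over the ribs round the detent (0.50 to 1.00) and a last rib (1.25 to 1.37), then it clicks home
- narrow_pipe: the narrow extraction pipe, 60 mm across, bare metal, fixed: rises through the bench, bends and opens to its own -x; base plate 170 x 110 mm. Origin on the bench exactly below the lever's vertical pivot, z up. 97 mm up lies a flat sector plate, radius 80 mm round the pivot, from its +y to its -x side, with a 20 mm stop pin (8 mm thick, 70 mm from the pivot) just outside each end of the swing
- narrow_knob (a point): centre (half-way up) of the upright black knob at the end of this pipe's lever: a cylinder 22 mm across, 50 mm tall, 100 mm from the pivot, centre about 142 mm above the bench, free all round; it stands on the flat lever bar (14 mm wide)
- narrow_lever (a joint): lever angle about its pivot, rad, grows anticlockwise from above: 0 shut (to the pipe's +y), 0.75 first detent (half open), 1.5 second stop (open, to the pipe's -x). It starts in the first detent, half open. Stays where left; 1 to 2 N at the knob moves it, 4 to 8 N takes it over the ribs round the detent (0.50 to 1.00) and a last rib (1.25 to 1.37), then it clicks home
- start_button (a joint): travel of the start button on the switch box: 0 up, 0.006 m fully down; spring return, about 5 N to press fully
- start_button_top (a point): centre of the top of the round black start button, 32 mm across, about 78 mm above the bench, in the middle of the top of a fixed grey switch box of 85 x 80 mm, 60 mm tall; it is pressed straight down
- pencil_cup_c (a point): an open steel cup, 68 mm across, 85 mm tall; point at its centre, half-way up
- offcut_c (a point): a pale wood offcut, 50 x 110 x 35 mm tall; point at its centre
- dowel_c (a point): an upright wooden dowel, 30 mm across, 70 mm tall; point at its centre, half-way up
- glue_c (a point): a white glue bottle, 60 mm across, 170 mm tall; point at its centre, half-way up
- chisel: a driver with a wooden handle, 220 mm long, lying on the bench along its own x axis; origin under its middle
- mallet: a hammer with a wooden handle, 280 mm long, lying on the bench along its own x axis; origin under its middle
- plane: a hand plane, 200 x 60 mm and about 90 mm tall; origin at the centre of its sole
Not all that is in view belongs to the job. Leave any red look-alike of the narrow_pipe alone.

How it is judged:
By the outcome, as a careful person would: the job done as asked, in the order asked, and still so for the second after the job is handed in, with the robot touching nothing.
It also fails if it takes over 43 s, if anything falls off the work surface, if the arm or the gripper's body presses on something with over 40 N, if the wrist force passes 120 N, or if a joint passes its speed limit or range.

## Working session

There is one attempt and no reset: what is moved stays moved. The work goes in short steps, each a Python script; the robot and the scene stay as the last script left them, time stands still between calls to the robot, and variables do not carry over. Pictures are saved under pics/ and viewed, at most 10 in all, crops included, and the job is handed in when it is done.

```bash
mkdir -p pics; ls; python3 - <<'E'
from bench import r
import cv2,numpy as np
for n in ("top","side"):
    im,d=r.get_image(n); c=r.get_calibration(n)
    cv2.imwrite(f"pics/{n}0.png",im); np.save(f"pics/{n}0.npy",d)
    print(n,c,(d==0).mean())
    print("campos",-np.array(c["R"]).T@np.array(c["t"]))
E
```

```text
pics
top {'vertical_fov': 47.45426714440882, 'cx': 254.12684853441877, 'cy': 197.13861107795012, 'R': array([[-0.00802019, -0.99987355, -0.01373139],
       [-0.9927797 ,  0.00960531, -0.11956674],
       [ 0.11968352,  0.01267329, -0.9927312 ]]), 't': array([  24.72717771,  560.4880994 , 1399.36534951])} 0.004109700520833333
campos [ 389.15855547    1.60582209 1456.54892274]
side {'vertical_fov': 55.76974532459554, 'cx': 260.3246597545826, 'cy': 195.5234171888456, 'R': array([[-0.69975424, -0.71435296, -0.00662156],
       [-0.4114991 ,  0.4106317 , -0.81366461],
       [ 0.58396275, -0.5666405 , -0.58129687]]), 't': array([404.40014588, 325.38715243, 705.79997973])} 0.004023234049479167
campos [  4.7163433  555.20501504 677.71309248]
```

View pics/top0.png

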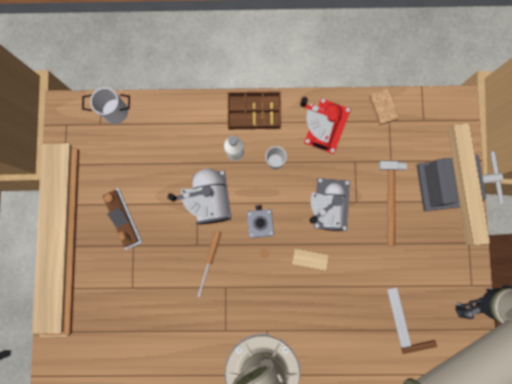

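View pics/side0.png

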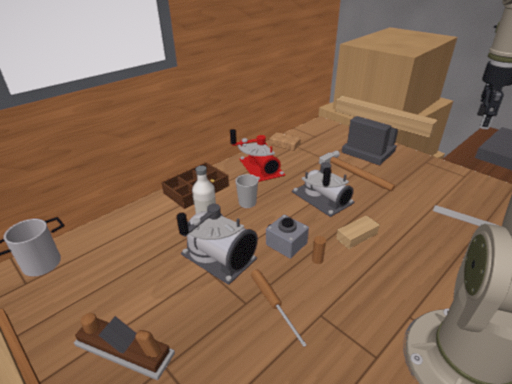

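Top view (up = +x, left = +y): the wide grey pipe is at (210,195) with its knob at about (173,198). The narrow grey pipe is at (330,203), knob (314,219), already half open. The red look-alike is at (325,125), knob (305,102). The button is at (260,223), with the glue at (233,148), the cup at (275,157) and the dowel at (264,253).

Things that could be mistaken for the target knob: (173,198), (314,219) and (305,102). I choose (173,198), on the bigger bare-metal pipe, and will check it in a crop with the depth data.

```bash
cat > h.py <<'E'
import numpy as np
from bench import r
def cloud(n,d):
    c=r.get_calibration(n); f=192/np.tan(np.radians(c["vertical_fov"]/2))
    v,u=np.mgrid[:384,:512]
    P=np.stack([(u-c["cx"])/f*d,(v-c["cy"])/f*d,d],-1)-np.array(c["t"])
    return P@np.array(c["R"])
def ray(n,u,v,z):
    c=r.get_calibration(n); f=192/np.tan(np.radians(c["vertical_fov"]/2)); R=np.array(c["R"])
    o=-R.T@np.array(c["t"]); w=R.T@np.array([(u-c["cx"])/f,(v-c["cy"])/f,1]); return o+w*(z-o[2])/w[2]
E
python3 - <<'E'
from h import *
import cv2
im=cv2.imread("pics/top0.png");d=np.load("pics/top0.npy");P=cloud("top",d)
hs=cv2.imread("pics/side0.png");ds=np.load("pics/side0.npy");Q=cloud("side",ds)
def blobs(im,P,zlo,zhi,box,name):
    m=(im.max(2)<60)&(P[...,2]>zlo)&(P[...,2]<zhi)
    k=np.zeros_like(m);k[box[1]:box[3],box[0]:box[2]]=1;m&=k
    n,l,s,c=cv2.connectedComponentsWithStats(m.astype(np.uint8))
    for i in range(1,n):
        if s[i,4]>5:
            p=P[l==i]; print(name,c[i].round(1),s[i,4],"mean",p.mean(0).round(0),"min",p.min(0).round(0),"max",p.max(0).round(0))
blobs(im,P,50,230,(150,150,360,240),"top")
blobs(hs,Q,50,230,(160,140,370,300),"side")
# base plate corners of wide pipe etc: dark grey plate near z~0-15
for n,b in (("wide",(165,160,240,235)),("narrow",(300,170,360,240))):
    s=np.s_[b[1]:b[3],b[0]:b[2]]
    m=((P[s][...,2]>3)&(P[s][...,2]<25)).astype(np.uint8)
    hsv=cv2.cvtColor(im[s],cv2.COLOR_BGR2HSV); g=((hsv[...,1]<60)&(hsv[...,2]<230)).astype(np.uint8)
    c=max(cv2.findContours(g,0,2)[0],key=cv2.contourArea); print(n,cv2.minAreaRect(c),"z pct",np.percentile(P[s][...,2][g>0],[5,50,95,99]).round())
    zz=P[s][...,2]; 
    for lo,hi in ((95,112),(135,150),(150,200)):
        q=P[s][(zz>lo)&(zz<hi)&(g>0)]
        if len(q): print(lo,hi,len(q),q.mean(0).round(),q.min(0).round(),q.max(0).round())
a=cv2.resize(im[140:250,150:360],None,fx=3.7,fy=3.7,interpolation=3)
cv2.imwrite("pics/crop1.png",a)
b=cv2.resize(hs[150:290,160:370],None,fx=3.7,fy=3.7,interpolation=3)
cv2.imwrite("pics/crop2.png",b)
E
```

```text
top [172.1 197. ] 28 mean [543. 255. 203.] min [537. 249. 178.] max [549. 264. 210.]
top [313.5 219.2] 24 mean [ 477. -156.  167.] min [ 472. -164.  164.] max [ 484. -149.  171.]
top [222.8 219.3] 11 mean [484. 116. 109.] min [481. 104. 100.] max [488. 130. 120.]
top [260.  222.4] 46 mean [475.   1.  81.] min [463.  -8.  76.] max [485.  11.  87.]
side [233.  141.3] 18 mean [ 838. -130.  129.] min [ 833. -137.  123.] max [ 846. -123.  136.]
side [271.1 164.1] 77 mean [ 725. -195.   62.] min [ 716. -217.   50.] max [ 734. -174.   78.]
side [326.2 175.9] 117 mean [ 476. -152.  147.] min [ 467. -231.  110.] max [ 538. -145.  168.]
side [345.7 193.4] 109 mean [ 451. -225.   66.] min [ 447. -256.   50.] max [ 457. -193.   85.]
side [217.5 213.7] 27 mean [552. 164. 151.] min [549. 156. 143.] max [554. 172. 161.]
side [182.6 223.9] 198 mean [539. 264. 187.] min [534. 237. 151.] max [567. 273. 210.]
side [287.3 222.4] 94 mean [471.   7.  81.] min [457.  -8.  71.] max [487.  19.  86.]
side [242.2 248.3] 613 mean [478. 156.  86.] min [470. 102.  50.] max [488. 206. 126.]
wide ((33.3699951171875, 36.59000015258789), (53.59869384765625, 58.265602111816406), 81.8698959350586) z pct [  8. 119. 163. 205.]
95 112 400 [569. 147. 105.] [473. 101.  95.] [644. 211. 112.]
135 150 456 [526. 184. 138.] [486. 138. 135.] [578. 242. 149.]
150 200 227 [557. 192. 160.] [493. 144. 151.] [581. 250. 191.]
narrow ((28.738235473632812, 33.9029426574707), (38.424949645996094, 50.61968994140625), 4.398705005645752) z pct [  4.  84. 124. 169.]
95 112 458 [ 512. -202.   99.] [ 460. -252.   95.] [ 564. -158.  112.]
150 200 38 [ 477. -159.  167.] [ 467. -167.  160.] [ 487. -149.  171.]
```

View pics/crop1.png

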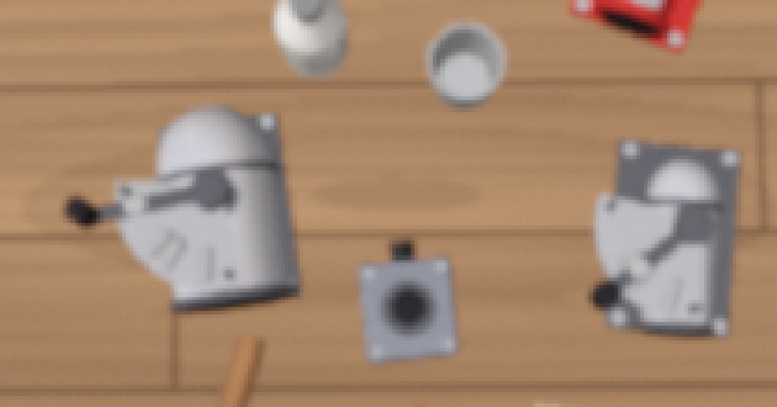

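View pics/crop2.png

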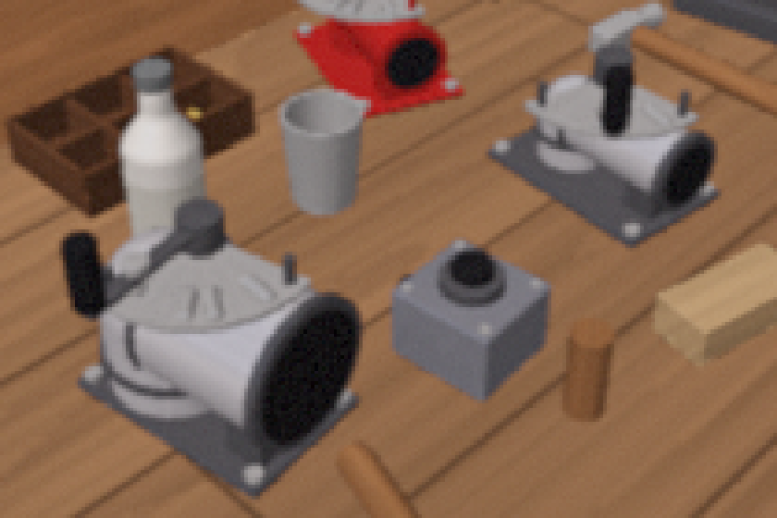

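Both crops confirm the choice. The wide pipe's knob (crop1 (75,208)) stands nearly shut beside its bare-metal sector plate. Its hub is at (213,188) and the open-stop pin at (229,273). The narrow lever sits mid-plate, and the button is on the box at (405,305). Next I compute the pivot and check the path.

```bash
cat >> h.py <<'E'
def rot(a,s=1,k=0):  # tool down; column k lies along world angle a (times s)
    v=s*np.array([np.cos(a),np.sin(a),0]); z=np.array([0,0,-1.])
    return np.column_stack([v,np.cross(z,v),z]) if k==0 else np.column_stack([np.cross(v,z),v,z])
E
python3 - <<'E'
from h import *
import cv2
d=np.load("pics/top0.npy");P=cloud("top",d)
im=cv2.imread("pics/top0.png")
print("hub depth",P[191,207],P[190,209]); piv=ray("top",207.6,190.8,P[190,208,2]); print("piv",piv)
kt=ray("top",171.5,196.3,207); print("knob top ray",kt, "depthmean of top:")
q=P[150:240,150:200].reshape(-1,3);q=q[q[:,2]>200];print(len(q),q.mean(0))
S=cloud("side",np.load("pics/side0.npy"))
q=S[205:245,170:200].reshape(-1,3);q=q[(q[:,2]>195)&(q[:,2]<212)];print("side",len(q),q.mean(0))
v=kt-piv;print("radius",np.hypot(*v[:2]),"world ang",np.degrees(np.arctan2(v[1],v[0])))
u0,v0=150+229/3.7,140+273/3.7; p=ray("top",u0,v0,157);w=p-piv;print("open pin",p,np.hypot(*w[:2]),np.degrees(np.arctan2(w[1],w[0])))
u0,v0=150+125/3.7,140+188/3.7; p=ray("top",u0,v0,157);w=p-piv;print("shut pin",p,np.hypot(*w[:2]),np.degrees(np.arctan2(w[1],w[0])))
b=ray("top",260.2,222.7,78);print("button",b)
for k in (0,1):
  for s in (1,-1):
    out=[]
    for a in np.radians(np.arange(92,190,8)):
        c=piv[:2]+102*np.array([np.cos(a),np.sin(a)])-26*np.array([-np.sin(a),np.cos(a)])
        j=r.solve_ik([*c,168],rot(a+np.pi/2,s,k)); out.append(None if j is None else round(float(j[6])))
    print(k,s,out)
E
```

```text
hub depth [564.49976934 158.57768866 166.49509904] [567.78700842 152.89634238 164.07628791]
piv [565.85284706 157.46506264 160.85977081]
knob top ray [544.5549552  256.31589031 207.        ] depthmean of top:
67 [493.20204081 174.18232534 616.37099664]
side 93 [541.84380132 263.66874919 204.09800056]
radius 101.11916895366059 world ang 102.15878827734826
open pin [496.97495909 144.76172018 157.        ] 70.03954855327193 -169.55020718774685
shut pin [567.05526194 229.69468972 157.        ] 72.23963475312468 89.04627868358237
button [473.91634813   0.68792374  78.        ]
0 1 [44, 52, 59, 66, 68, 76, 85, 95, 104, 114, 125, 135, 146]
0 -1 [-131, -125, -118, -111, -103, -95, -86, -78, -69, -59, -49, -38, -28]
1 1 [127, 135, 142, -150, -143, -144, -137, -169, -159, -149, -138, -127, -116]
1 -1 [-46, -38, -31, -23, -15, -7, 2, 11, 21, 31, 41, 52, 62]
```

Everything agrees: radius 101 mm, pins at 89° and 190° (so shut ≈ 97°, open ≈ 183°), and the lever at 102° ≈ 0.09 rad. Now I shut the fingers, go above the far side of the knob, and look.

```bash
cat >> h.py <<'E'
piv=np.array([565.9,157.5])
def pose(deg,off,rad=102):
    a=np.radians(deg); return piv+rad*np.array([np.cos(a),np.sin(a)])-off*np.array([-np.sin(a),np.cos(a)]), rot(a+np.pi/2,-1,1)
E
python3 - <<'E'
from h import *
import cv2
r.set_gripper(0)
p=r.get_tool_pos(); r.move_l([p[0],p[1],300],velocity=200)
c,R=pose(102,48); r.reach([*c,300],R); print(r.get_t(),r.get_tool_pos(),r.get_wrist_force())
r.move_l([*c,172],velocity=150)
print(r.get_t(),r.get_tool_pos(),r.get_opening(),r.get_wrist_force())
im,d=r.get_image("side");im2,_=r.get_image("top")
cv2.imwrite("pics/a.png",np.hstack([cv2.resize(im[140:290,120:270],None,fx=2.6,fy=2.6),cv2.resize(im2[140:290,130:280],None,fx=2.6,fy=2.6)]))
E
```

```text
4.5167 [592.21616484 266.22562741 299.84724539] [ 0.64588323  0.49040997 -0.05117823]
5.5167 [592.02397616 267.7155909  173.18356766] -0.018749375620478122 [-0.04517303  0.4880797  -0.06152573]
```

View pics/a.png

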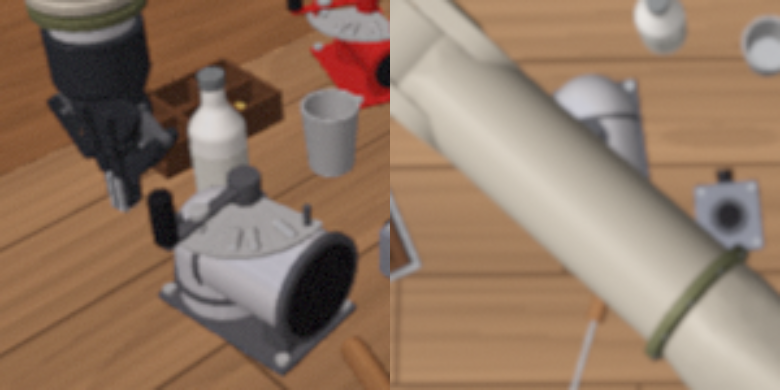

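The side view shows the closed fingers just behind the knob (panel (120,200) against the knob at (162,218)), with the tips at knob height. Pushing now.

```bash
python3 - <<'E'
from h import *
for a in [102,106,112,118,124,130,136,142,148,154,160,166,171,175]:
    c,R=pose(a,26); r.move_l([*c,172],R,velocity=60)
    t=np.radians(a); f=np.array(r.get_wrist_force()); print(a,round(r.get_t(),2),"tang",round(f[:2]@[-np.sin(t),np.cos(t)],1),"rad",round(f[:2]@[np.cos(t),np.sin(t)],1))
    if np.linalg.norm(f)>25: print("stop");break
E
```

```text
102 6.13 tang 0.1 rad -0.2
106 6.41 tang -0.1 rad -0.3
112 6.74 tang -0.8 rad 0.0
118 7.08 tang -0.2 rad 0.2
124 7.41 tang 0.1 rad 0.0
130 7.74 tang 0.3 rad 0.1
136 8.07 tang -0.7 rad -0.1
142 8.41 tang -1.0 rad -0.8
148 8.74 tang 0.2 rad -1.2
154 9.07 tang -0.2 rad 0.8
160 9.41 tang -0.6 rad -0.7
166 9.74 tang 0.5 rad -0.0
171 10.04 tang 0.3 rad -0.6
175 10.32 tang 1.3 rad -0.3
```

The forces are small, so I need to see whether the lever followed.

```bash
python3 - <<'E'
from h import *
import cv2
im,d=r.get_image("side");print(r.get_tool_pos())
cv2.imwrite("pics/b.png",cv2.resize(im[130:290,140:300],None,fx=3.5,fy=3.5,interpolation=2))
E
```

```text
[466.65649586 192.37833604 171.99177225]
```

View pics/b.png

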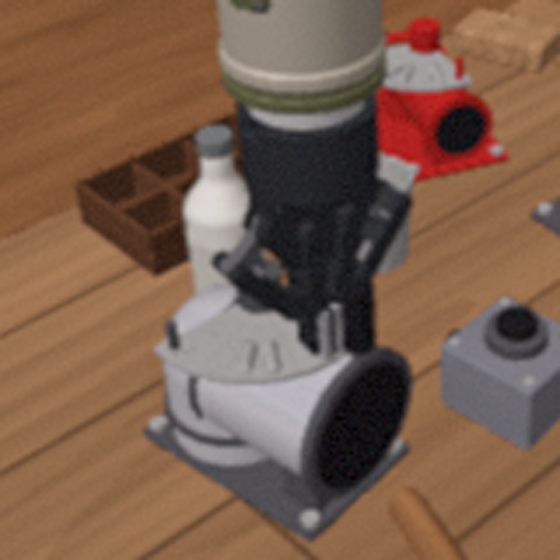

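The lever followed: the knob (362,310) is just ahead of the fingertips (325,325). I'll go on in small steps until the stop gives a firm reaction.

```bash
python3 - <<'E'
from h import *
for a in np.arange(177,205,1.5):
    c,R=pose(a,26); r.move_l([*c,172],R,velocity=40); r.hold(0.1)
    t=np.radians(a); f=np.array(r.get_wrist_force()); ft=f[:2]@[-np.sin(t),np.cos(t)]
    print(a,round(r.get_t(),2),"tang",round(ft,1),"rad",round(f[:2]@[np.cos(t),np.sin(t)],1),np.round(r.get_tool_pos()-np.array([*c,172]),1))
    if abs(ft)>14: print("stop");break
E
```

```text
177.0 10.72 tang -0.5 rad 0.5 [0.1 0.2 0. ]
178.5 11.07 tang -0.2 rad -0.3 [ 0.   0.1 -0. ]
180.0 11.42 tang 0.1 rad 1.2 [0. 0. 0.]
181.5 11.77 tang -5.6 rad -0.8 [0.1 1.5 0.3]
183.0 12.12 tang -14.9 rad -5.5 [0.1 3.9 0.6]
stop
```

There is a firm 15 N reaction, above any rib, at about 182°, which is the stop. I back off, lift, move above the button, and verify the lever before pressing.

```bash
python3 - <<'E'
from h import *
import cv2
p=r.get_tool_pos(); a=np.radians(183); R=r.get_eef_rot()
b=p-np.array([-np.sin(a),np.cos(a),0])*25
r.move_l(b,velocity=100); r.move_l([b[0],b[1],290],velocity=200)
r.reach([474,0.7,250],R); print(r.get_t(),r.get_tool_pos(),r.get_wrist_force())
im,d=r.get_image("side");im2,d2=r.get_image("top")
P=cloud("side",d); m=(im.max(2)<60)&(P[...,2]>160)&(P[...,2]<215)
n,l,s,c=cv2.connectedComponentsWithStats(m.astype(np.uint8))
for i in range(1,n):
    if s[i,4]>20:
        q=P[l==i].mean(0); v=q[:2]-piv; print(c[i].round(),s[i,4],q.round(),"rad",np.hypot(*v).round(),"ang",np.degrees(np.arctan2(v[1],v[0])).round(1))
cv2.imwrite("pics/c.png",np.hstack([cv2.resize(im[130:290,160:360],None,fx=2,fy=2),cv2.resize(im2[140:300,160:360],None,fx=2,fy=2)]))
E
```

```text
14.1417 [473.69480199   1.84670563 249.76847614] [-0.141124    0.24682556  0.81187199]
[327. 170.] 36 [ 477. -153.  165.] rad 323.0 ang -106.0
[243. 218.] 173 [462. 163. 189.] rad 104.0 ang 177.0
```

View pics/c.png

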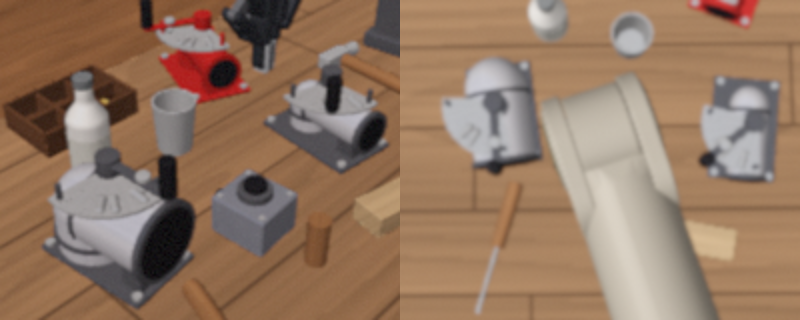

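The lever now lies along the open side by the stop pin (side-panel knob (168,178), top-panel (497,168)). After allowing for the visible-face bias the angle is about 181°, well past the last rib. The narrow lever is unchanged. Next I press the button with force feedback.

```bash
python3 - <<'E'
from h import *
k=ray("top",208.5,224,207);v=k[:2]-piv;print("knob",k.round(),np.hypot(*v).round(1),np.degrees(np.arctan2(v[1],v[0])).round(1))
r.move_l([474,0.7,92],velocity=120); f0=r.get_wrist_force()[2]
for z in np.arange(84,62,-1.5):
    r.move_l([474,0.7,z],velocity=30); r.hold(0.1)
    f=r.get_wrist_force()[2]-f0; print(z,r.get_tool_pos()[2].round(1),round(f,1))
    if f>15: break
r.hold(0.3); r.move_l([474,0.7,110],velocity=60); r.move_l([474,0.7,250],velocity=200); r.hold(0.3)
print(r.get_t(),r.get_tool_pos(),r.get_wrist_force())
_,d=r.get_image("side");P=cloud("side",d);i=P[215:232,280:296];d0=cloud("side",np.load("pics/side0.npy"))[215:232,280:296];print("button z now/before",np.median(i[...,2]),np.median(d0[...,2]))
E
```

```text
knob [464. 149. 207.] 102.7 -175.2
84.0 84.0 0.3
82.5 82.5 0.2
81.0 81.1 2.5
79.5 79.6 3.5
78.0 78.1 4.6
76.5 76.6 5.9
75.0 75.9 18.0
20.5083 [473.65202929   0.76367755 249.36476233] [0.83356337 0.38812446 0.05753037]
button z now/before 72.45519056170733 71.82789133890967
```

The button moved about 6 mm on its spring (2.5 to 5.9 N), hit bottom at 18 N, and came back up. The knob ray gives about 184.8°, so the damper is fully open, and the robot is clear.

```bash
python3 -c "
from bench import r
print(r.finish_job())"
```

```text
the job is handed in; nothing more can be done
None
```

I pushed the wide pipe's damper to its fully open stop, then pressed the start button right down and let it come up; the narrow lever was left half open, I saw nothing else moved, and the job was handed in at about 21 s.

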